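# Release a weld coupon and catch it on the slide

## Task

With one finger press the ejector pad beside the lane of the T-joint weld coupon (the one with the upright fin) fully down, and as the coupon pops out, trap it on the slide with the other finger before it slides away towards the scrap tray. Finish while holding it like that: one finger still keeping the ejector pad down, the other finger against the coupon, which has come out past its latch and lies still on the slide. Leave the flat coupon latched in the other lane, leave the things round about where they are, and do not pick anything up.

Things in the scene. Friction and masses are not known exactly. Their poses are not given: they have to be found in the camera images.
- stand: grey coupon release stand fixed to the table, 200 x 232 mm (x, y); place and yaw change. Origin: at table height, midway between the two ejector pads (at x 0, y +90 and -90 mm). x points down the slide to the scrap tray, away from the robot within 26 degrees; y left, z up. Each pad rises from a grey housing 42 mm square, top 74 mm above the table. Scrap tray: from x +67 mm, 32 mm high
- chute: slick black slide plate with two lanes, falling 24 degrees (0.42 rad) along its x; y left, z square off the plate. Origin: on the plate, midway between lanes, abreast of the pads, 66 mm above the table. Runs from x -140 to +60 mm. Lanes 48 mm wide between aluminium ribs 8 mm high, centre lines at y +32 and -32 mm. A coupon let go slides down by itself
- lane_left (a point): point on the slide surface in the middle of the left lane, abreast of the left pad: 58 mm sideways from the pad's centre, 66 mm above the table. A finger standing here, its tip level with the pressed pad, is 16 mm over the plate and stops a T-joint coupon by its fin (at its upper corner). It must stand here before the pad is down: a freed coupon is past within a fraction of a second
- pad_left (a point): centre of the top face of the left ejector pad, a round dark steel pad 30 mm across that stands outside the left lane (stand +y side), 92 mm above the table when up, 82 mm when fully down; it moves down with the pad
- ejector_left (a joint): the left ejector (pad and latch tooth in one piece): 0 up, grows as the pad is pressed straight down, 0.010 m fully down; spring 1.5 N at first, 6.5 N fully down. Down about 0.005 m its tooth (4.5 mm high, in front of the coupon) drops and a spring plunger (3 N, 30 mm stroke) kicks the coupon down the lane. Let go, pad and tooth spring up again
- lane_right (a point): point on the slide surface in the middle of the right lane, abreast of the right pad: 58 mm sideways from the pad's centre, 66 mm above the table. A finger standing here, its tip level with the pressed pad, is 16 mm over the plate and stops a T-joint coupon by its fin (at its upper corner). It must stand here before the pad is down: a freed coupon is past within a fraction of a second
- pad_right (a point): centre of the top face of the right ejector pad, a round dark steel pad 30 mm across that stands outside the right lane (stand -y side), 92 mm above the table when up, 82 mm when fully down; it moves down with the pad
- ejector_right (a joint): the right ejector (pad and latch tooth in one piece): 0 up, grows as the pad is pressed straight down, 0.010 m fully down; spring 1.5 N at first, 6.5 N fully down. Down about 0.005 m its tooth (4.5 mm high, in front of the coupon) drops and a spring plunger (3 N, 30 mm stroke) kicks the coupon down the lane. Let go, pad and tooth spring up again
- slide_end (a point): middle of the slide's lower end; past it coupons drop into the scrap tray
- t_center (a point): T-joint weld coupon, bare steel, about 0.26 kg: base 60 mm along the slide, 44 mm wide, 8 mm thick, with an upright fin 8 mm thick, 24 mm high along its middle, full length. Point: its centre, 16 mm off the plate. Starts in the left or right lane with this point at chute x -90 mm (front at -60). Axes level at the start though the coupon lies inclined
- flat_center (a point): the flat weld coupon in the other lane: steel plate 60 x 44 x 8 mm with a weld bead across its middle and no fin. The point is its centre, 4 mm off the slide plate. To be left latched
- pipe_piece: a short upright steel pipe piece, 60 mm across and 55 mm high, open through; origin under its centre; bystander
- angle_magnet: a flat dark L-shaped welding magnet, 75 x 76 mm, 12 mm thick, lying on the table; origin under the long leg's middle; bystander
- gas_nozzle: a brass gas nozzle standing upright, 20 mm across, 60 mm high; origin under its centre; bystander
- chipping_hammer: a hammer, 240 mm long, lying on the table well aside; bystander
- wire_brush: a hand brush lying on the table well aside; bystander
- mug: a white mug, 76 mm across, 90 mm high; origin under its centre; bystander
- spray_can: a can 54 mm across, 120 mm high; origin under its centre; bystander

How it is judged:
By the outcome, as a careful person would: the job done as asked, in the order asked, and still so for the second after the job is handed in, while the arm keeps its last pose, push and grip.
It also fails if it takes over 32 s, if anything falls off the work surface, if the arm or the gripper's body presses on something with over 40 N, if the wrist force passes 120 N, or if a joint passes its speed limit or range.

## Robot

A 6-joint arm with a two-finger parallel gripper is mounted at the origin on the work surface. World frame = base frame: x ahead of the robot, y to its left, z up, the work surface at z = 0. Lengths are in mm, angles in rad, forces in N, time in s.
With the tool pointing down it reaches from about 275 to 1000 mm from the base axis. Payload 8.4 kg.
Tool frame: the origin (TCP) lies midway between the tips of the shut fingers; the grasp point (between the pads) lies r.grip_point_offset behind it (r.grip_point_offset is the distance from the TCP to the grasp point, in mm); z points along the fingers, y is the direction in which the jaws open and shut (so a half turn about z gives the same grasp; the last joint's range is limited). The gripper opens to 85 mm and grips with 20 to 120 N. Pads are 22 mm wide; open, the fingers measure 114 mm over their backs; the gripper's body (76 mm by 85 mm) begins 54 mm behind the grasp point. The pads swing forward as they close: fully open they stand 13 mm farther back than shut.
Start: joints at [1.253, 0.353, 1.633, -0, 1.155, -0.002], TCP at [194.109, 594.096, 231.281] pointing down, gripper open.
Joint ranges: [-2.63, 2.63], [-0.92, 2.1], [0.06, 2.66], [-1.3, 4.44], [0, 2.69], [-3.02, 3.02]. Speed limits (rad/s): [2.22, 2.22, 2.79, 3.14, 3.14, 3.14].

## Interface

Orientations are given as [roll, pitch, yaw] about the fixed x, y, z axes, in that order (R = Rz(yaw) Ry(pitch) Rx(roll)).
In Python, from rig import r gives the robot as it stands.
- The arm moves only by the tool move_arm, never from a script. Its argument "targets" is one flat list of numbers, 5 for each row, row after row: the gripper's target within -1 to 1 (fully open at 1, half-way at 0, shut at -1), then the shift along the tool's x, y, z in cm, then the turn about the tool's z in degrees. In form: [gripper, tx, ty, tz, turn, gripper, tx, ty, tz, turn, ...]. A call has 1 to 10 rows; each row is the pose to reach, as a shift and turn from the pose commanded when the call began, along the tool's axes at that moment; what a row does not reach only later rows make up. A row lasts 1/10 s, in which the tool goes at most 50 mm and 8.59 degrees, less where a joint would pass 70% of its speed; a pose out of reach is approached as far as the arm can. A call with a gripper value outside its range is refused whole. The fingers move at their own pace and stop on an object; "squeeze" is the grip in N (left out, the last holds). Time passes only in rows, so rows that repeat a pose let the fingers close. It gives the time, the measured TCP pose, the force and the opening at its end, in the units of the state.
- r.sense(): the state, without advancing time (a new reading comes with each control period).
- r.grab_frame(name): name is "side" or "top" or "wrist"; returns a dict with "img" (480x640x3 uint8, blue, green, red), "K" (3x3 intrinsics, pixels), "world_to_cam" (4x4, takes a point from world to camera coordinates). Camera axes: x right, y down, z forward; pixel columns grow to the right and rows downward; lengths in mm; the calibration is good to about 2 mm. A picture is of the moment at which its call begins. There is no depth.
- r.sign_off(): hands the job in, once; it reports no verdict.
Trained networks look in a picture, given as the dict that the camera call returned (one of the last four; its "shot" number tells which), for a name from the list of things; names that differ only in an ending like _2 or _b are one class to them, and where a whole thing is asked for, a point or a joint stands for the part that bears it (a point fixed in the world has none). Each returns a list of dicts, best first, with "conf" (0 to 1); they miss things now and then, are a little off and sometimes report something else, mostly with a low value. They report only what shows in the picture. A call takes as long as a camera call.
- r.outline_of(picture, thing): "region" (480x640 bool, what is visible of it).
- r.mark_of(picture, thing): "position" ([x, y, z] in mm, in world coordinates, good to about 4 mm: a listed point, or the origin of a listed thing).
The state is a dict: "clock": time; "qpos": joint angles; "qvel": joint speeds; "joint_efforts": joint torques, N m; "eef_pos": TCP position; "tcp_rot": TCP orientation; "contact_force": force on the tool from outside, world axes, zero at the start; "wrist_torque": the same for the moment, N m; "opening": opening from 0.0 (shut) to 1.0 (fully open).
Only numpy, scipy, OpenCV 4.12 (cv2) and the standard library are available. Lean on these libraries where they do the work, as an engineer would, in place of code of your own. Each camera call takes 0.05 s, during which the arm holds its last target.

## Working session

There is one attempt and no reset: what is moved stays moved. The work goes in short steps, Python scripts to look and compute and a tool call to move; the robot and the scene stay as the last step left them, time stands still between calls to the robot, and variables do not carry over. Pictures are saved under pics/ and viewed, and the job is handed in when it is done.

Besides the shell and the picture viewer there is one more tool, called as name(argument=value, ...) on one line, values as JSON. move_arm: Moves the arm, as the interface text tells. Its arguments: {"type":"object","properties":{"targets":{"type":"array","items":{"type":"number"}},"squeeze":{"type":"number"}},"required":["targets"]}

```bash
mkdir -p pics; ls; python3 - <<'E'
from rig import r
import cv2
s=r.sense(); print({k:(v if not hasattr(v,'tolist') else v.tolist()) for k,v in s.items()}); print(r.grip_point_offset)
for n in ["top","side"]:
    f=r.grab_frame(n); cv2.imwrite(f"pics/{n}0.png",f["img"])
    for t in ["stand","chute","pad_left","pad_right","lane_left","lane_right","t_center","flat_center","slide_end"]:
        m=r.mark_of(f,t)
        print(n,t,[( [round(float(x)) for x in d["position"]],round(d["conf"],2)) for d in m[:2]])
E
```

```text
pics
{'clock': 0.0, 'qpos': [1.252606449923485, 0.3536407392609385, 1.6341571934485741, -6.7466248061566786e-06, 1.1552460091245589, -0.0023790584081627266], 'qvel': [0.0007432514173007263, 0.00047060036209932584, 0.00026802731188154603, -0.0013334609589169065, 0.0005003716813225073, 0.000613883880046239], 'joint_efforts': [5.132511887495639e-05, -60.52474021911621, -34.20524597167969, 7.85824227023113e-05, 0.009587302920408547, 4.330608362579369e-05], 'eef_pos': [193.94856132737888, 593.6140641098947, 230.55646733212578], 'tcp_rot': [-3.140141354768999, 2.715776885597876e-06, 2.8257845651446543], 'contact_force': [0.13005875958064964, 0.09652293095874404, -0.10809880214860436], 'wrist_torque': [-0.04293329448349522, -0.0550230560339246, -0.05566279391893294], 'opening': 0.999024797041857}
18.700000000000003
top stand [([509, 121, 1], 0.79)]
top chute [([507, 116, 67], 0.75)]
top pad_left [([470, 202, 92], 0.73), ([669, -64, -2], 0.53)]
top pad_right [([539, 38, 91], 0.52), ([508, 120, 2], 0.31)]
top lane_left [([490, 152, 66], 0.59)]
top lane_right [([517, 88, 64], 0.81), ([554, 142, 42], 0.7)]
top t_center [([450, 62, 116], 0.8)]
top flat_center [([418, 118, 107], 0.77)]
top slide_end [([553, 143, 44], 0.8)]
side stand [([510, 119, -2], 0.58)]
side chute [([512, 120, 69], 0.72), ([447, 61, 117], 0.35)]
side pad_left []
side pad_right [([541, 41, 96], 0.5)]
side lane_left [([491, 148, 67], 0.78), ([447, 58, 116], 0.74)]
side lane_right [([514, 88, 69], 0.84)]
side t_center [([572, -399, 1], 0.57)]
side flat_center [([422, 121, 106], 0.56)]
side slide_end [([555, 143, 42], 0.82), ([338, -476, 2], 0.43)]
```

View pics/top0.png

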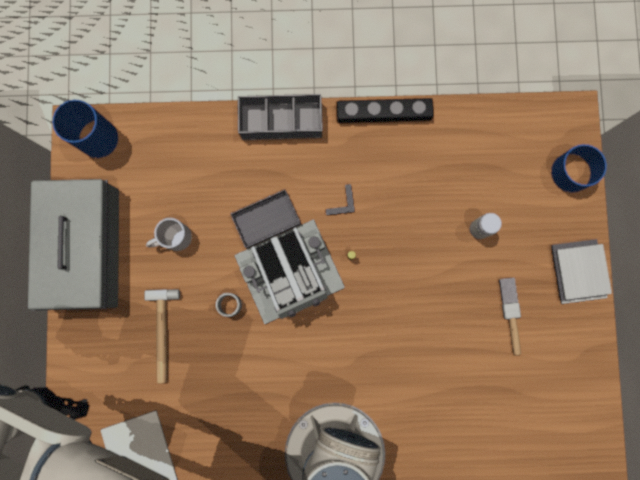

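View pics/side0.png

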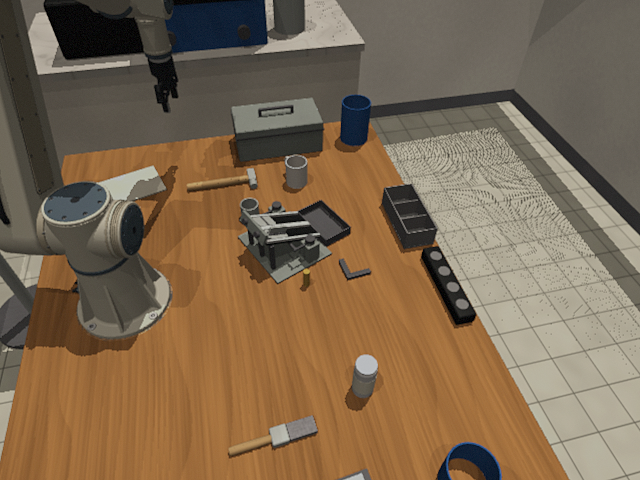

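move_arm(targets=[0.02,-3,-2.5,0,-4,0.02,-7,-6,0,-8,0.02,-11,-9,0,-12,0.02,-15,-12.5,0,-16,0.02,-19,-16,0,-20,0.02,-23,-19,0,-24,0.02,-27,-22.5,0,-28,0.02,-31,-26,0,-32,0.02,-34,-28.5,0,-36,0.02,-36,-30,0,-40])

```text
clock: 2.0
eef_pos: [444.3, 194.3, 231.6]
tcp_rot: [-3.141, 0.001, -2.758]
contact_force: [0.3, 1.1, -0.4]
opening: 0.506
```

```bash
python3 - <<'E'
from rig import r
import cv2,numpy as np
s=r.sense(); print({k:np.round(v,3).tolist() for k,v in s.items() if k in("clock","eef_pos","tcp_rot","opening","qpos")})
E
```

```text
{'clock': 2.0, 'qpos': [0.41, 0.133, 1.925, -0.001, 1.084, -1.545], 'eef_pos': [444.325, 194.333, 231.577], 'tcp_rot': [-3.141, 0.001, -2.758], 'opening': 0.506}
```

move_arm(targets=[0.02,0,-4,0,0,0.02,-1,-8,0,0,0.02,-2,-12,0,0,0.02,-2.5,-14,0,0,0.02,-2.5,-15,0,0,0.02,-2.5,-15,0,0,0.02,-2.5,-15,0,0])

```text
clock: 2.7
eef_pos: [521.6, 67.9, 231.2]
tcp_rot: [3.141, -0.0, -2.759]
contact_force: [0.5, -0.2, -0.9]
opening: 0.509
```

```bash
python3 - <<'E'
from rig import r
import cv2,numpy as np
s=r.sense(); print({k:np.round(v,3).tolist() for k,v in s.items() if k in("clock","eef_pos","tcp_rot","opening","qpos")})
f=r.grab_frame("wrist"); cv2.imwrite("pics/w1.png",f["img"])
np.savez("w1.npz",K=f["K"],T=f["world_to_cam"],img=f["img"])
for t in ["pad_right","lane_right","lane_left","pad_left","t_center","slide_end","stand","gas_nozzle"]:
    print(t,[( [round(float(x),1) for x in d["position"]],round(d["conf"],2)) for d in r.mark_of(f,t)[:2]])
E
```

```text
{'clock': 2.7, 'qpos': [0.126, 0.2, 1.843, 0.0, 1.099, -1.827], 'eef_pos': [521.607, 67.888, 231.175], 'tcp_rot': [3.141, -0.0, -2.759], 'opening': 0.509}
pad_right [([538.5, 36.2, 90.3], 0.83)]
lane_right [([520.6, 94.7, 65.9], 0.84), ([503.8, 117.7, 67.5], 0.59)]
lane_left [([493.3, 149.9, 67.6], 0.95)]
pad_left [([471.2, 204.1, 89.2], 0.85), ([450.7, 63.8, 113.9], 0.68)]
t_center [([449.4, 61.1, 113.6], 0.56)]
slide_end [([558.8, 140.7, 45.6], 0.81)]
stand [([505.2, 122.0, 0.5], 0.8), ([666.5, -61.7, -0.5], 0.55)]
gas_nozzle [([509.2, -58.4, 0.0], 0.98)]
```

View pics/w1.png

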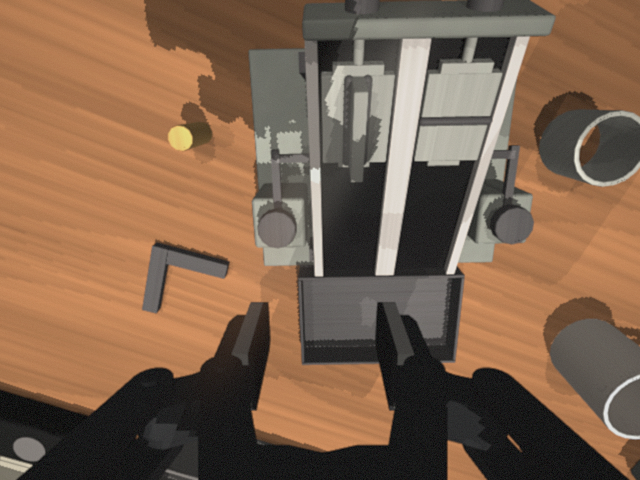

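The wrist view shows the finned coupon in the right lane (image left, fin at about (357,130)). The right pad is at about (277,228) and the left pad at (512,224). I'll zoom in to measure the pads.

```bash
python3 - <<'E'
import cv2,numpy as np
z=np.load("w1.npz"); im=z["img"]
a=cv2.resize(im[190:260,240:310],None,fx=5,fy=5,interpolation=cv2.INTER_CUBIC)
b=cv2.resize(im[190:260,480:550],None,fx=5,fy=5,interpolation=cv2.INTER_CUBIC)
cv2.imwrite("pics/pads1.png",cv2.convertScaleAbs(np.hstack([a,b]),alpha=1.5))
K,T=z["K"],z["T"]
def px(p):
    c=T[:3,:3]@p+T[:3,3]; q=K@c; return np.round(q[:2]/q[2],1)
print(K,np.linalg.inv(T)[:3,3])
for p in ([538.5,36.2,92],[471.2,204.1,92]):
    print(px(np.array(p,float)),px(np.array(p,float)+[15,0,0]))
E
```

```text
[[391.56641724   0.         322.36765567]
 [  0.         391.56641724 238.34669955]
 [  0.           0.           1.        ]] [443.78999192  35.95256884 374.59680371]
[276.1 226.3] [269.5 243.6]
[515.5 226.5] [505.3 243.9]
```

View pics/pads1.png

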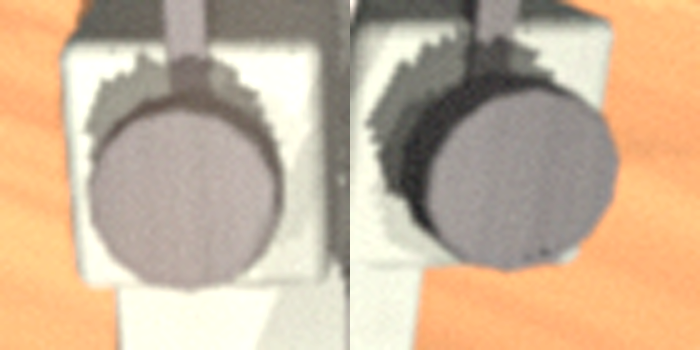

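```bash
python3 - <<'E'
import cv2,numpy as np
from rig import r
z=np.load("w1.npz"); K,T=z["K"],z["T"]
def bp(u,v,h,K=K,T=T):
    R=T[:3,:3]; c=-R.T@T[:3,3]; d=R.T@np.linalg.solve(K,[u,v,1]); return c+d*(h-c[2])/d[2]
R_=bp(276.7,229.3,92); L=bp(514.5,225.5,92); d=L-R_
yaw=np.arctan2(-d[0],d[1]); print(R_,L,np.hypot(*d[:2]),yaw)
xa=np.array([np.cos(yaw),np.sin(yaw)]);ya=np.array([-xa[1],xa[0]])
print("mid",(R_+L)[:2]/2,"target",R_[:2]+29*ya,"lane_right",R_[:2]+58*ya)
f=r.grab_frame("top"); im=f["img"]; cv2.imwrite("pics/top2.png",cv2.resize(im[180:340,215:365],None,fx=4,fy=3.7))
f=r.grab_frame("side"); cv2.imwrite("pics/side2.png",cv2.resize(f["img"][170:300,200:360],None,fx=4.5,fy=4.5))
for n in ["pad_right","lane_right","t_center"]:
  print(n,[([round(float(x),1) for x in q["position"]],round(q["conf"],2)) for q in r.mark_of(f,n)[:2]])
E
```

```text
[540.58063837  37.41767295  92.        ] [470.78645871 202.94697708  92.        ] 179.6418048236966 0.3990233300865564
mid [505.68354854 120.18232501] target [529.31359943  64.1394587 ] lane_right [518.04656049  90.86124444]
pad_right [([543.3, 40.3, 94.3], 0.65)]
lane_right [([338.8, -476.2, 2.2], 0.7), ([515.2, 90.8, 67.6], 0.56)]
t_center [([451.3, 61.7, 116.1], 0.75), ([509.4, -57.1, 3.2], 0.61)]
```

View pics/side2.png

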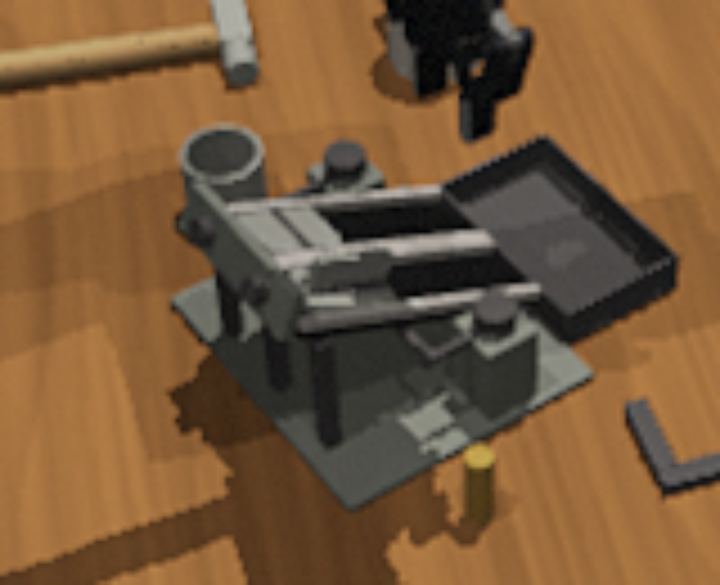

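```bash
python3 - <<'E'
import cv2,numpy as np
z=np.load("w1.npz"); K,T=z["K"],z["T"]; im=z["img"]
cv2.imwrite("pics/fing.png",cv2.convertScaleAbs(cv2.resize(im[280:430,180:480],None,fx=2.6,fy=2.6,interpolation=cv2.INTER_CUBIC),alpha=3,beta=20))
yaw=-2.759;R=np.array([[np.cos(yaw),np.sin(yaw),0],[np.sin(yaw),-np.cos(yaw),0],[0,0,-1]]).T.reshape(3,3).T
R=np.array([[np.cos(yaw),np.sin(yaw),0],[np.sin(yaw),-np.cos(yaw),0],[0,0,-1]]).T
p=np.array([521.6,67.9,231.2])
for y in(-36.1,-29,-21.6,21.6,29,36.1):
  for x in (-11,11):
    for zz in(-6.5,0):
      w=p+R@np.array([x,y,zz]); q=K@(T[:3,:3]@w+T[:3,3]); print(y,x,zz,np.round(q[:2]/q[2]))
E
```

```text
-36.1 -11 -6.5 [236. 349.]
-36.1 -11 0 [239. 340.]
-36.1 11 -6.5 [232. 301.]
-36.1 11 0 [235. 293.]
-29 -11 -6.5 [253. 349.]
-29 -11 0 [256. 340.]
-29 11 -6.5 [250. 301.]
-29 11 0 [253. 293.]
-21.6 -11 -6.5 [271. 349.]
-21.6 -11 0 [273. 340.]
-21.6 11 -6.5 [269. 301.]
-21.6 11 0 [271. 293.]
21.6 -11 -6.5 [377. 349.]
21.6 -11 0 [375. 340.]
21.6 11 -6.5 [379. 301.]
21.6 11 0 [377. 293.]
29 -11 -6.5 [395. 349.]
29 -11 0 [392. 340.]
29 11 -6.5 [398. 301.]
29 11 0 [395. 293.]
36.1 -11 -6.5 [412. 349.]
36.1 -11 0 [409. 340.]
36.1 11 -6.5 [416. 301.]
36.1 11 0 [413. 293.]
```

View pics/fing.png

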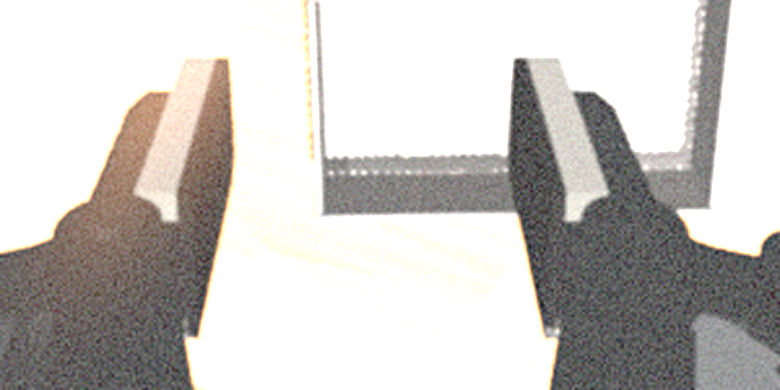

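move_arm(targets=[0.2,-0.57,-0.64,2,-0.9,0.2,-0.57,-0.64,5,-0.9,0.2,-0.57,-0.64,8,-0.9,0.2,-0.57,-0.64,10,-0.9,0.2,-0.57,-0.64,11.5,-0.9,0.2,-0.57,-0.64,12.1,-0.9,0.2,-0.57,-0.64,12.1,-0.9,0.2,-0.57,-0.64,12.1,-0.9])

```text
clock: 4.2
eef_pos: [530.5, 63.5, 110.9]
tcp_rot: [-3.141, 0.001, -2.744]
contact_force: [-0.6, -0.5, -0.6]
opening: 0.602
```

```bash
python3 - <<'E'
from rig import r
import cv2,numpy as np
s=r.sense(); print({k:np.round(v,3).tolist() for k,v in s.items() if k in("clock","eef_pos","tcp_rot","opening","qpos")})
f=r.grab_frame("wrist"); cv2.imwrite("pics/w3.png",cv2.convertScaleAbs(f["img"],alpha=1.6,beta=10))
g=r.grab_frame("side"); cv2.imwrite("pics/side3.png",cv2.resize(g["img"][170:300,200:360],None,fx=4.5,fy=4.5))
np.savez("w3.npz",K=f["K"],T=f["world_to_cam"],img=f["img"])
yaw=s["tcp_rot"][2];p=np.array(s["eef_pos"])
R=np.array([[np.cos(yaw),np.sin(yaw),0],[np.sin(yaw),-np.cos(yaw),0],[0,0,-1]]).T
K,T=f["K"],f["world_to_cam"]
o=85*s["opening"]/2
def px(w):
    q=K@(T[:3,:3]@w+T[:3,3]); return np.round(q[:2]/q[2]).tolist()
for n,w in dict(padR=np.array([540.6,37.4,92]),lane=np.array([518,90.9,66])).items(): print(n,px(w), (R.T@(w-p)).round(1))
for y in(-o-7,-o,o,o+7): print(y,[px(p+R@np.array([x,y,-7])) for x in(-11,11)])
E
```

```text
{'clock': 4.2, 'qpos': [0.116, 0.364, 1.931, -0.0, 0.846, -1.852], 'eef_pos': [530.457, 63.476, 110.917], 'tcp_rot': [-3.141, 0.001, -2.744], 'opening': 0.602}
padR [263.0, 294.0] [  0.8 -28.   18.9]
lane [381.0, 271.0] [ 0.9 30.1 44.9]
-32.602196696220645 [[244.0, 349.0], [240.0, 301.0]]
-25.60219669622065 [[261.0, 349.0], [258.0, 301.0]]
25.60219669622065 [[387.0, 349.0], [390.0, 301.0]]
32.602196696220645 [[404.0, 349.0], [408.0, 301.0]]
```

View pics/w3.png

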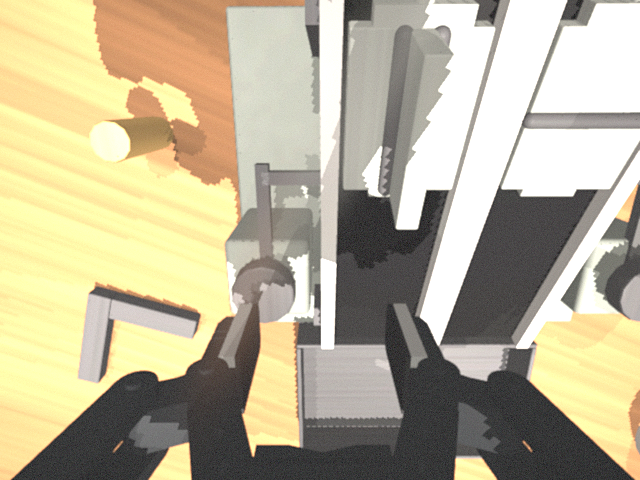

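View pics/side3.png

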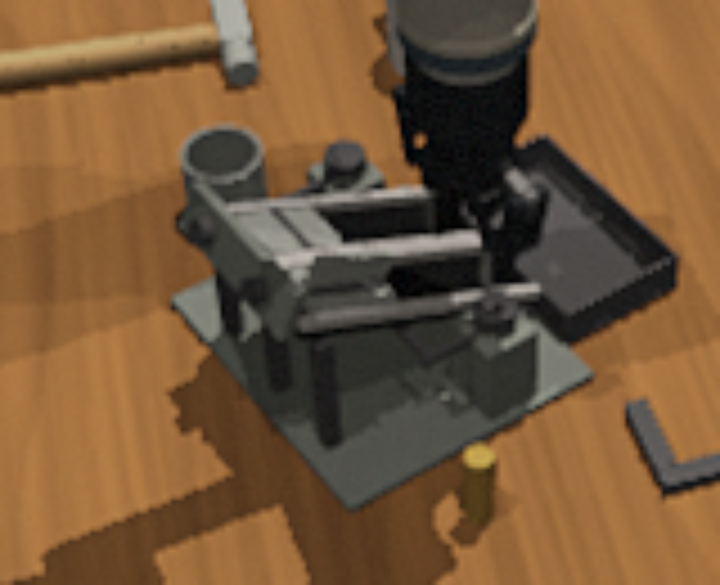

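move_arm(targets=[0.2,0,0.05,0.8,0,0.2,0,0.05,1.6,0,0.2,0,0.05,2.2,0,0.2,0,0.05,2.2,0,0.2,0,0.05,2.2,0])

```text
clock: 4.8
eef_pos: [529.5, 63.9, 88.0]
tcp_rot: [3.141, -0.001, -2.744]
contact_force: [0.3, -0.8, -0.2]
opening: 0.599
```

move_arm(targets=[0.2,0,0,0.2,0,0.2,0,0,0.9,0,0.2,0,0,1.35,0,0.2,0,0,1.35,0,0.2,0,0,1.35,0])

```text
clock: 5.3
eef_pos: [530.5, 63.9, 77.8]
tcp_rot: [-3.141, 0.002, -2.744]
contact_force: [-12.3, -1.6, 42.8]
opening: 0.601
```

```bash
python3 - <<'E'
from rig import r
import cv2,numpy as np
s=r.sense(); print({k:np.round(v,3).tolist() for k,v in s.items() if k in("clock","eef_pos","tcp_rot","opening","contact_force","wrist_torque")})
f=r.grab_frame("wrist"); cv2.imwrite("pics/w4.png",cv2.convertScaleAbs(f["img"],alpha=1.6,beta=10))
g=r.grab_frame("side"); cv2.imwrite("pics/side4.png",cv2.resize(g["img"][170:300,200:360],None,fx=4.5,fy=4.5))
for n in ["t_center","pad_right"]:
  print(n,[([round(float(x),1) for x in q["position"]],round(q["conf"],2)) for q in r.mark_of(f,n)[:2]])
E
```

```text
{'clock': 5.3, 'eef_pos': [530.533, 63.886, 77.801], 'tcp_rot': [-3.141, 0.002, -2.744], 'contact_force': [-12.269, -1.598, 42.781], 'wrist_torque': [-1.378, 1.806, -0.5], 'opening': 0.601}
t_center [([476.8, 72.1, 102.6], 0.68)]
pad_right [([540.6, 38.9, 79.8], 0.87), ([505.9, -57.0, -0.9], 0.59)]
```

View pics/w4.png

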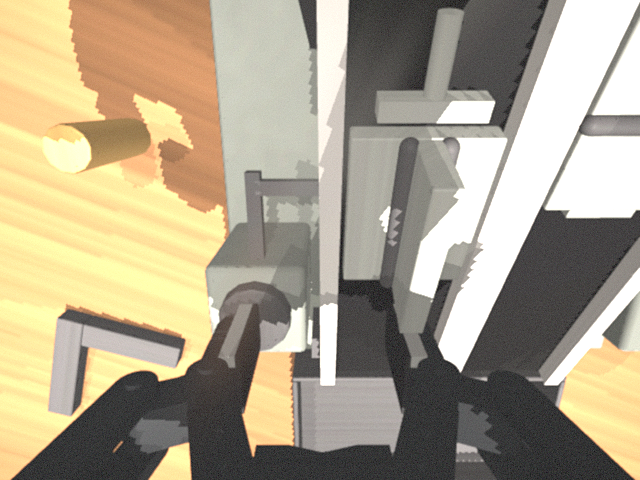

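View pics/side4.png

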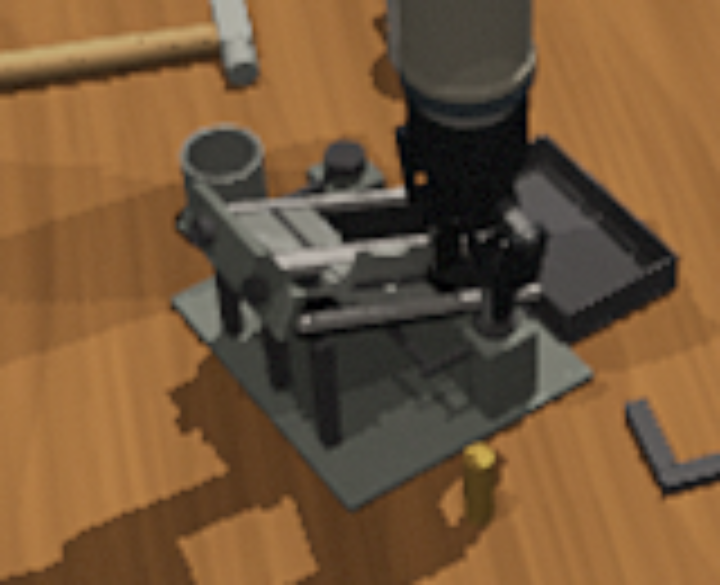

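move_arm(targets=[0.2,0,0,-0.08,0,0.2,0,0,-0.15,0,0.2,0,0,-0.15,0,0.2,0,0,-0.15,0,0.2,0,0,-0.15,0,0.2,0,0,-0.15,0])

```text
clock: 6.1
eef_pos: [530.4, 63.9, 78.2]
tcp_rot: [-3.141, 0.001, -2.744]
contact_force: [-9.1, -0.4, 27.7]
opening: 0.602
```

```bash
cat > chk.py <<'E'
from rig import r
import cv2,numpy as np,sys
n=sys.argv[1]
s=r.sense(); print({k:np.round(v,3).tolist() for k,v in s.items() if k in("clock","eef_pos","opening","contact_force","wrist_torque")})
f=r.grab_frame("wrist"); cv2.imwrite(f"pics/w{n}.png",cv2.convertScaleAbs(f["img"],alpha=1.6,beta=10))
for t in ["t_center","pad_right"]:
  print(t,[([round(float(x),1) for x in q["position"]],round(q["conf"],2)) for q in r.mark_of(f,t)[:2]])
a=cv2.imread("pics/w4.png").astype(int); d=np.abs(a-cv2.imread(f"pics/w{n}.png")).sum(2); print("px changed vs w4",(d>90).sum())
E
python3 chk.py 5
```

```text
{'clock': 6.1, 'eef_pos': [530.397, 63.932, 78.181], 'contact_force': [-9.064, -0.359, 27.744], 'wrist_torque': [-0.969, 1.064, -0.321], 'opening': 0.602}
t_center [([477.7, 73.8, 104.7], 0.96)]
pad_right [([536.4, 39.3, 78.4], 0.76), ([667.7, -61.6, -0.1], 0.54)]
px changed vs w4 3664
```

View pics/w5.png

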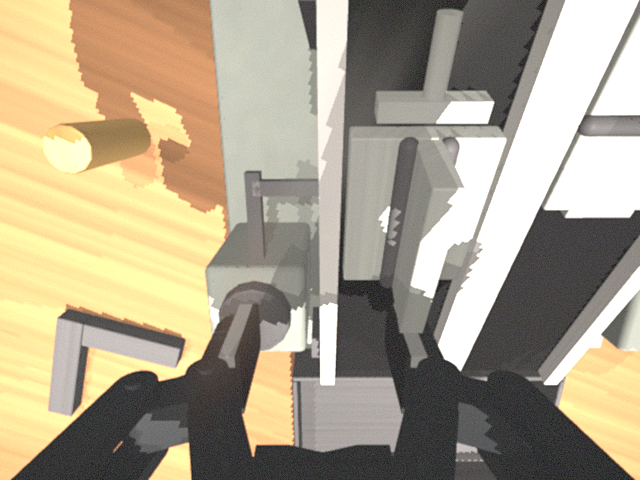

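```bash
python3 chk.py 6; python3 -c "
from rig import r
print(r.sign_off())"
```

```text
{'clock': 6.25, 'eef_pos': [530.412, 63.948, 78.174], 'contact_force': [-7.933, -0.595, 28.403], 'wrist_torque': [-0.888, 1.049, -0.345], 'opening': 0.597}
t_center [([476.4, 71.2, 101.8], 0.64), ([507.7, -57.4, -0.7], 0.57)]
pad_right [([537.4, 34.6, 81.2], 0.75)]
px changed vs w4 3696
the job is handed in; nothing more can be done
None
```

The job is handed in: one finger is holding the right ejector pad down, and the T-joint coupon is trapped against the other finger on the slide. It took about 6.3 s, and `sign_off` gives no verdict.

- **What I did:** The T-joint coupon was in the right lane. I stood one finger over that lane and the other over the right pad, then pressed both down together. The coupon popped out and stopped with its fin against the lane finger.
- **Pad fully down:** The pad is on its stop. Easing the command back 1.5 mm moved the tool only 0.4 mm, while the push fell from 43 N to about 28 N. The spring alone gives 6.5 N. The networks put the pad top at 78–81 mm; fully down is 82 mm.
- **Coupon out and still:** It moved about 30 mm down the lane, so its front is past the latch, where I would expect it to stop against the finger. The wrist pictures showed it in the same place over 0.8 s, and the network positions agreed to about 3 mm.
- **Other things:** The flat coupon was still latched, and I saw nothing else moved in the pictures I took. I didn't check the more distant objects again at the end.
- **Possible problem:** The first press briefly read 43 N at the wrist. The contact was at the fingertip on the pad, not the arm or gripper body, which is what the 40 N limit covers.

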